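# Pry open the control box and press its reset button

### The job

Take the yellow-handled screwdriver, put its blade into the notch under the front edge of the grey control box's blue cover and lever the cover up; keep your fingers off the cover until the blade has lifted it ajar. Swing the cover back until it stands past upright, then push the green button inside the box fully in, and finish with the screwdriver lying released on the bench. Leave the jars and the other things standing around undisturbed.

Things in the scene. Friction and masses are not known exactly. Their poses are not given: they have to be found in the camera images.
- driver_grip (a point): Yellow-handled screwdriver, 160 mm long, 60 g, lying on the bench: a point on the axis of its handle, 30 mm behind the handle's blade end and close to its centre of mass. The handle is 25 mm in diameter and 85 mm long: it runs from 30 mm ahead of this point (towards the blade) to 55 mm behind it. Its -y axis points towards the blade tip, to within 4 degrees. As the tool lies on the bench it rests on its handle, with its axis about level, 10 to 11 mm above the bench.
- driver_tip (a point): Tip of the screwdriver: centre of the end of the round steel blade, 6.4 mm in diameter and 75 mm long, with a rounded end that reaches 3 mm farther. It lies 105 mm ahead of driver_grip, about level with it as the tool lies on the bench.
- box: Grey steel control box fixed to the bench, 110 mm deep (its x), 160 wide (its y), 80 high to the rim, walls 4 mm; origin at the centre of its underside; its x axis points from the notched front wall to the hinge at the back. Mounting feet stick out 21 mm at both sides. Inside, a white panel lies 30 mm below the rim, with the button on its +y half and a strip of terminals (up to 18 mm below the rim) on its -y half.
- notch (a point): Centre of the pry notch, at the outer face of the box's front wall: an opening 30 mm wide (box y) and 12 mm high, from a sill 68 mm above the bench up to the closed cover's underside at 80 mm. The wall is 4 mm thick; behind it there is free space under the cover down to the panel.
- cover (a joint): Blue cover of the box, a flat plate 110 x 160 x 6 mm, 0.12 kg, flush with the front and side walls. Hinged along its back edge: 0 = shut, 1.57 = upright, 1.95 = leaning back on its stop (rad). The stiff hinge (about 0.15 N m) holds it wherever it is left; with its weight it takes about 2 to 3 N at the front edge to lift.
- cover_hinge (a point): Middle of the cover's hinge axis (along box y), 110 mm behind the notch and 83 mm above the bench.
- cover_edge (a point): Middle of the cover's free front edge, half-way through its thickness; 110 mm from the hinge.
- reset (a joint): Green push button in the box: 0 = out, 0.007 = fully in (m). Moves straight down against about 3 N of friction and stays where it is left.
- reset_top (a point): Centre of the green button's top, 28 mm in diameter, 10 mm below the box's rim when out; 50 mm behind the front wall's outer face and 35 mm to box +y of the middle. Free space of at least 40 mm round it to the walls; the bezel round it stands 14 mm lower than its top.
- driver: The same screwdriver as a whole (see driver_grip); origin under its middle, half-way along its 160 mm length, at the height of the bench top.
- sample_jar_0: Bystander: white sample jar with a blue lid, 54 mm wide, 64 high; origin under its centre.
- sample_jar_1: Bystander: white sample jar with a black lid, 54 mm wide, 64 high; origin under its centre.
- sample_jar_2: Bystander: white sample jar with a red lid, 54 mm wide, 64 high; origin under its centre.
- tape_black: Bystander: roll of black tape lying flat, 64 mm wide, 18 high; origin under its centre.
- star_knob: Bystander: black star-shaped hand knob with its stud upward, 68 mm wide and high; origin under its centre.
Mind the look-alikes: they are no part of the job. There is more than one size of the box; the one meant has the size given above.

How it is judged:
On the way, in this order (a step that is already met when the one before it is completed fails the run):
1. the screwdriver's blade has levered the cover ajar (more than about 7 degrees) and bears on it (value of joint cover above 0.12 rad and contact force between driver and cover above 0.3 N), for 0.02 s.
2. the cover is swung back past upright (value of joint cover above 1.6 rad), for 0.2 s.
3. the green button is pushed in (value of joint reset above 0.005 m), for 0.2 s.
At the end, for the whole second after the job is handed in: The cover stands open past upright (more than 1.6 rad) and at rest, the green button is in by more than 5 mm of its 7 mm, and the screwdriver lies still and flat on the bench (grip and tip below 30 mm) (value of joint cover above 1.6 rad and value of joint reset above 0.005 m and velocity of joint cover between -0.05 and 0.05 rad/s and height (world z) of each of driver_grip, driver_tip below 0.03 m and linear speed of driver below 0.02 m/s); the robot touches nothing.
It fails at once if the fingers touch the cover before the blade has lifted it ajar (value of joint cover below 0.12 rad and contact force between the fingers and cover above 0.5 N).
It fails at once if a bystander is pushed more than 30 mm or tipped over (distance of any of sample_jar_0, sample_jar_1, sample_jar_2, tape_black, star_knob from where it was at the start of the episode above 0.03 m or angle between any of sample_jar_0, sample_jar_1, sample_jar_2, tape_black, star_knob's own z axis and vertical above 0.6 rad).
It also fails if it takes over 58 s, if anything falls off the work surface, if the arm or the gripper's body presses on something with over 40 N, if the wrist force passes 120 N, or if a joint passes its speed limit or range.

### The arm

A 7-joint arm with a two-finger parallel gripper is mounted at the origin on a cart in front of the work surface, level with it; the furniture and walls round the work are solid. World frame = base frame: x ahead of the robot, y to its left, z up, the work surface at z = 0. Lengths are in m, angles in rad, forces in N, time in s.
With the tool pointing down it reaches from about 0.4 to 0.85 m from the base axis. Payload 10.4 kg.
Tool frame: the origin (TCP) lies at the very end of the fingers, on their centre line; the grasp point (between the pads) lies 19 mm behind it; z points along the fingers, y is the direction in which the jaws open and shut (so a half turn about z gives the same grasp; the last joint's range is limited). The gripper opens to 87 mm and grips with 3 to 60 N. Pads are 19 mm wide; open, the fingers measure 117 mm over their backs; the gripper's body (75 mm by 190 mm) begins 51 mm behind the grasp point.
Start: joints at [1.181, 0.332, -0.065, 1.46, 0.022, 1.35, -0.088], TCP at [0.224, -0.583, 0.223] pointing down, gripper open.
Joint ranges: [-2.6, 2.6], [-0.5, 2.12], [-1.47, 1.34], [0.16, 2.42], [-1.27, 4.41], [0.06, 2.06], [-2.6, 2.6]. Speed limits (rad/s): [2.22, 2.22, 2.79, 2.79, 3.14, 3.14, 3.14].

### API

Orientations are given as a unit quaternion [x, y, z, w].
In Python, from bench import r, eyes, job gives the robot as it stands. The module is installed in compiled form; this text tells all that it offers.
- The arm moves only by the tool play_rows, never from a script. Its argument "motion" is a list of rows, each a list of 7 numbers: the shift along the tool's x, y, z as a fraction of full scale, then the turn, a rotation vector about the tool's x, y, z as a fraction of full scale, then the opening in per cent of the stroke, from 0 (shut) to 100 (fully open). A call has 1 to 5 rows; each row is the pose to reach, as a shift and turn from the pose commanded when the call began, along the tool's axes at that moment; what a row does not reach only later rows make up. Full scale, the value 1, is 0.2 m for a shift and 90 degrees for a turn. A row lasts 1/8 s, in which the tool goes at most 62.5 mm and 10.7 degrees, less where a joint would pass 70% of its speed; a pose out of reach is approached as far as the arm can. A call with a number of a shift or a turn outside -1 to 1 is refused whole. A call with a gripper value outside its range is refused whole. The fingers move at their own pace and stop on an object; "squeeze" is the grip in N (left out, the last holds). Time passes only in rows, so rows that repeat a pose let the fingers close. It gives the time, the measured TCP pose, the force and the opening at its end, in the units of the state.
- r.read_state(): the state, without advancing time (a new reading comes with each control period).
- eyes.camera(name): name is "side" or "top"; returns a dict with "image" (384x512x3 uint8, red, green, blue), "mtx" (3x3 intrinsics, pixels), "R" (3x3) and "t" (3): a world point X has camera coordinates R X + t. Camera axes: x right, y down, z forward; pixel columns grow to the right and rows downward; lengths in m; the calibration is good to about 2 mm. A picture is of the moment at which its call begins. There is no depth.
- job.close_job(): hands the job in, once; it reports no verdict.
Trained networks look in a picture, given as the dict that the camera call returned (one of the last four; its "shot" number tells which), for a name from the list of things; names that differ only in an ending like _2 or _b are one class to them, and where a whole thing is asked for, a point or a joint stands for the part that bears it (a point fixed in the world has none). Each returns a list of dicts, best first, with "p" (0 to 1); they miss things now and then, are a little off and sometimes report something else, mostly with a low value. They report only what shows in the picture. A call takes as long as a camera call. They do not tell look-alikes from the thing itself.
- eyes.regions_of(picture, label): "region" (384x512 bool, what is visible of it) and "xy" ([column, row] in pixels, amid what is visible of it).
- eyes.landmark_of(picture, label): "xy" ([column, row] in pixels: a listed point, or the origin of a listed thing).
The state is a dict: "time": time; "joint_positions": joint angles; "joint_vel": joint speeds; "joint_torque": joint torques, N m; "ee_pos": TCP position; "eef_rot": TCP orientation; "ft_force": force on the tool from outside, world axes, zero at the start; "torque": the same for the moment, N m; "width": finger opening in m.
Only numpy, scipy, OpenCV 4.12 (cv2) and the standard library are available. Lean on these libraries where they do the work, as an engineer would, in place of code of your own. Each camera call takes 0.05 s, during which the arm holds its last target. There are 200 camera calls.

## Working session

There is one attempt and no reset: what is moved stays moved. The work goes in short steps, Python scripts to look and compute and a tool call to move; the robot and the scene stay as the last step left them, time stands still between calls to the robot, and variables do not carry over. Pictures are saved under pics/ and viewed, about 8 in all and at most 12, crops included, and the job is handed in when it is done.

Besides the shell and the picture viewer there is one more tool, called after "Emit:" as name([rows], argument=value, ...), one row to a line, values as JSON. play_rows: Moves the arm, as the interface text tells. Shift numbers are shares of 0.2 m and turn numbers shares of 90 degrees, none past 1 either way. Its arguments: {"type":"object","properties":{"motion":{"type":"array","items":{"type":"array","items":{"type":"number"}}},"squeeze":{"type":"number"}},"required":["motion"]}

```bash
mkdir -p pics
cat > h.py <<'E'
import numpy as np, cv2
from bench import r, eyes, job
from scipy.spatial.transform import Rotation as Ro
def save(c,n): cv2.imwrite('pics/'+n,cv2.cvtColor(c['image'],cv2.COLOR_RGB2BGR))
def P(c): return c['mtx']@np.c_[c['R'],c['t']]
def tri(cs,uv):
    A=[]
    for c,(u,v) in zip(cs,uv):
        p=P(c); A+= [u*p[2]-p[0], v*p[2]-p[1]]
    X=np.linalg.svd(np.array(A))[2][-1]; return X[:3]/X[3]
def onz(c,uv,z):
    R,t=c['R'],c['t']; C=-R.T@t; d=R.T@np.linalg.solve(c['mtx'],[*uv,1]); return C+d*(z-C[2])/d[2]
def proj(c,X):
    q=P(c)@np.append(X,1); return q[:2]/q[2]
def rel(X,q=None):
    "target pos (and quat) -> row numbers from the current pose"
    s=r.read_state(); R0=Ro.from_quat(s['eef_rot']); out=R0.inv().apply(np.array(X)-s['ee_pos'])/0.2
    w=(R0.inv()*Ro.from_quat(q)).as_rotvec()/(np.pi/2) if q is not None else np.zeros(3)
    return np.r_[out,w].round(3)
E
python3 - <<'E'
from h import *
s=r.read_state(); print({k:np.round(v,3) for k,v in s.items()})
T=eyes.camera('top'); S=eyes.camera('side')
for n,c in(('top',T),('side',S)):
    print(n,'C',(-c['R'].T@c['t']).round(3))
    for l in ['driver_grip','driver_tip','notch','cover_hinge','cover_edge','box','sample_jar_0','tape_black','star_knob','driver']:
        print(l,[(np.round(d['xy'],1).tolist(),round(d['p'],2)) for d in eyes.landmark_of(c,l)[:4]])
cv2.imwrite('pics/a.png',cv2.cvtColor(cv2.resize(np.vstack([T['image'],S['image']]),(400,600)),cv2.COLOR_RGB2BGR))
save(T,'t.png');save(S,'s.png')
E
```

```text
{'time': np.float64(0.0), 'joint_positions': array([ 1.181,  0.333, -0.065,  1.461,  0.022,  1.35 , -0.088]), 'joint_vel': array([ 0.001, -0.001, -0.001,  0.   , -0.001,  0.001,  0.   ]), 'joint_torque': array([-1.0000e-03, -6.2327e+01,  2.5000e-02, -3.8990e+01, -6.1000e-02,
        4.0000e-02,  0.0000e+00]), 'ee_pos': array([ 0.224, -0.583,  0.222]), 'eef_rot': array([ 0.983,  0.182, -0.   , -0.001]), 'ft_force': array([-0.167,  0.085, -0.53 ]), 'torque': array([-0.027, -0.009,  0.018]), 'width': np.float64(0.087)}
top C [0.332 0.095 1.332]
driver_grip [([370.3, 180.7], 0.6), ([358.6, 233.1], 0.57)]
driver_tip [([329.9, 225.6], 0.66)]
notch [([224.4, 197.8], 0.77), ([291.8, 216.1], 0.65)]
cover_hinge [([290.8, 193.2], 0.74), ([229.0, 161.3], 0.69)]
cover_edge [([291.0, 216.0], 0.91), ([224.0, 196.8], 0.65)]
box [([231.4, 187.2], 0.91), ([289.6, 205.6], 0.83)]
sample_jar_0 [([368.8, 178.0], 0.81), ([364.8, 156.2], 0.6), ([348.6, 175.1], 0.49)]
tape_black [([143.6, 192.3], 0.81)]
star_knob [([165.5, 248.8], 0.7)]
driver [([349.3, 232.5], 0.63)]
side C [0.574 0.991 0.663]
driver_grip [([285.9, 165.4], 0.54)]
driver_tip [([280.6, 182.1], 0.52)]
notch [([260.6, 222.1], 0.71), ([278.3, 180.2], 0.63)]
cover_hinge [([220.9, 219.5], 0.71), ([251.2, 193.0], 0.67)]
cover_edge [([259.9, 218.3], 0.98), ([278.2, 187.5], 0.93)]
box [([243.2, 240.7], 0.92), ([265.7, 202.9], 0.92)]
sample_jar_0 [([238.5, 164.1], 0.67), ([220.9, 165.2], 0.64), ([236.4, 172.7], 0.54)]
tape_black [([254.6, 330.6], 0.81), ([280.4, 180.9], 0.68)]
star_knob [([329.5, 292.9], 0.53)]
driver [([283.9, 174.8], 0.55)]
```

View pics/t.png

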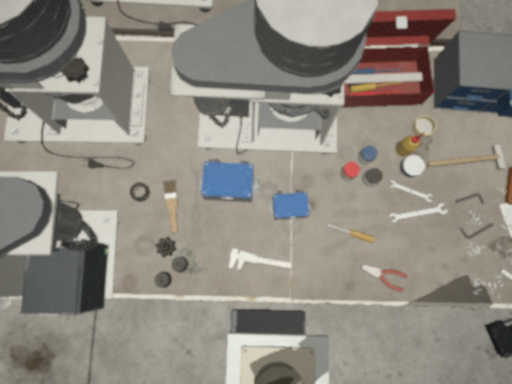

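View pics/s.png

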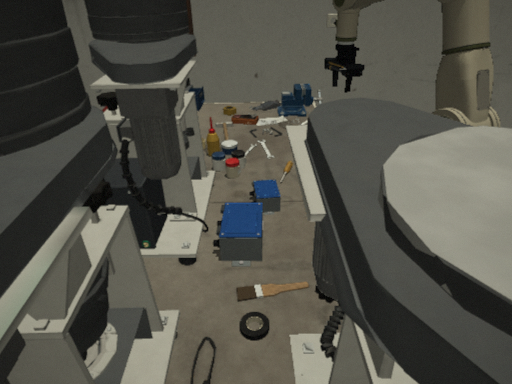

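The top view shows blue boxes at (228,180) and (291,205), and the yellow screwdriver at (350,232) with its blade towards (329,226). The other yellow thing at (410,145) is a bottle. I'll measure both boxes, since size decides which one is meant.

Run:
```python
from h import *
T=eyes.camera('top'); S=eyes.camera('side')
print(T['mtx'].round(1).tolist(),S['mtx'].round(1).tolist())
hsv=cv2.cvtColor(T['image'],cv2.COLOR_RGB2HSV)
m=((hsv[...,0]>103)&(hsv[...,0]<125)&(hsv[...,1]>130)&(hsv[...,2]>70)).astype(np.uint8)
n,lab,st,ce=cv2.connectedComponentsWithStats(m)
for i in range(1,n):
    if st[i][4]>300:
        pts=cv2.findContours((lab==i).astype(np.uint8),0,1)[0][0]
        b=cv2.boxPoints(cv2.minAreaRect(pts)); W=np.array([onz(T,p,0.086) for p in b])
        print(st[i],'corners',W[:,:2].round(3).tolist(),'sides',np.linalg.norm(W[1]-W[0]).round(3),np.linalg.norm(W[2]-W[1]).round(3))
def lm(l):
    a=eyes.landmark_of(T,l);b=eyes.landmark_of(S,l); return a,b
for l in ['notch','cover_hinge','cover_edge','box','driver_grip','driver_tip']:
    a,b=lm(l)
    for x in a:
        for y in b:
            X=tri([T,S],[x['xy'],y['xy']]); e=np.linalg.norm(proj(T,X)-x['xy'])+np.linalg.norm(proj(S,X)-y['xy'])
            if e<6: print(l,np.round(x['xy'],1),X.round(3),round(e,1))
for l,z in(('driver_grip',.0105),('driver_tip',.0105),('driver',0),('sample_jar_0',0),('tape_black',0),('star_knob',0)):
    for x in eyes.landmark_of(T,l): print(l,x['xy'],onz(T,x['xy'],z)[:2].round(3))
# screwdriver colour
im=T['image']; y=((hsv[...,0]>12)&(hsv[...,0]<32)&(hsv[...,1]>140)&(hsv[...,2]>110)).astype(np.uint8); y[:215]=0
n,lab,st,ce=cv2.connectedComponentsWithStats(y)
for i in range(1,n):
    if st[i][4]>20:
        yy,xx=np.where(lab==i); W=np.array([onz(T,(a,b),.0105)[:2] for a,b in zip(xx,yy)]); c=W.mean(0); d=np.linalg.svd(W-c)[2][0]; pr=(W-c)@d
        print('handle',ce[i],c.round(4),d.round(3),pr.min().round(3),pr.max().round(3))
def crop(c,x0,y0,w,h,k): return cv2.resize(c['image'][y0:y0+h,x0:x0+w],(w*k,h*k),interpolation=cv2.INTER_CUBIC)
A=crop(T,190,150,200,100,4); B=crop(S,200,150,110,115,2)
cv=np.zeros((630-0,800,3),np.uint8); cv[:400]=A; cv[400:630,:220]=B
cv2.imwrite('pics/c.png',cv2.cvtColor(cv2.resize(cv[:, :],(760,598)),cv2.COLOR_RGB2BGR))
```

```text
[[404.5, 0.0, 254.2], [0.0, 404.5, 193.3], [0.0, 0.0, 1.0]] [[364.1, 0.0, 253.9], [0.0, 364.1, 195.2], [0.0, 0.0, 1.0]]
notch [226.6 202.7] [0.536 0.167 0.161] 0.2
notch [291.3 217.5] [ 0.521 -0.037  0.036] 3.2
notch [291.3 217.5] [ 0.501 -0.029  0.103] 4.0
cover_hinge [228.3 161.1] [0.68  0.172 0.082] 4.1
cover_hinge [290.4 192. ] [ 0.603 -0.034  0.025] 0.7
cover_edge [289.7 218. ] [ 0.512 -0.03   0.054] 0.5
cover_edge [224.1 199.8] [0.566 0.18  0.077] 4.4
box [286.6 204.8] [ 0.553 -0.021  0.016] 4.8
box [286.6 204.8] [ 0.571 -0.029 -0.069] 2.6
box [229.2 182. ] [0.63  0.171 0.003] 3.6
driver_grip [361.3 234.9] [ 0.467 -0.267  0.016] 0.8
driver_tip [330.5 224.3] [ 0.501 -0.169  0.006] 0.2
driver_grip [361.3, 234.9] [ 0.469 -0.269]
driver_grip [229.4, 160.6] [0.707 0.172]
driver_tip [330.5, 224.3] [ 0.501 -0.168]
driver [224.1, 195.2] [0.59  0.186]
sample_jar_0 [369.1, 180.3] [ 0.656 -0.303]
sample_jar_0 [363.8, 156.9] [ 0.738 -0.287]
sample_jar_0 [347.9, 176.2] [ 0.668 -0.231]
tape_black [165.7, 248.3] [0.408 0.369]
tape_black [143.1, 193.3] [0.588 0.457]
star_knob [165.9, 245.2] [0.418 0.369]
star_knob [225.7, 198.5] [0.579 0.18 ]
```

View pics/c.png

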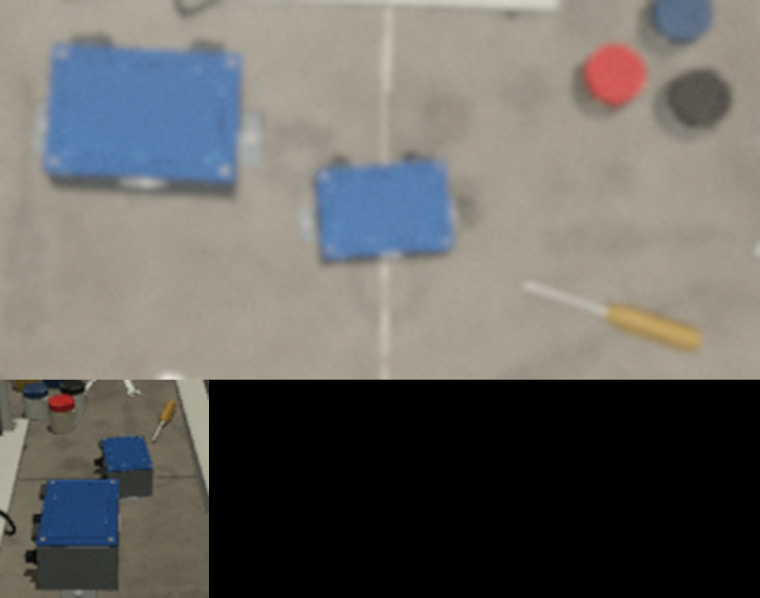

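Two candidates: the box at (228,180) is about 50 px, i.e. about 158 mm, wide. The box at (291,205) is about 36 px, i.e. about 110 mm. The left one at (228,180) fits the given 160 mm width. The blade points left towards (329,225), with the handle at (362,235). Next I'll get precise edges with better colour masks.

Run:
```python
from h import *
T=eyes.camera('top'); im=T['image'].astype(int)
m=((im[...,2]-im[...,0])>45).astype(np.uint8)
n,lab,st,ce=cv2.connectedComponentsWithStats(m)
for i in range(1,n):
    if 300<st[i][4] and 190<ce[i][0]<320 and ce[i][1]<230:
        pts=cv2.findContours((lab==i).astype(np.uint8),0,1)[0][0]
        b=cv2.boxPoints(cv2.minAreaRect(pts)); W=np.array([onz(T,p,0.086) for p in b])
        e=W[1]-W[0];f=W[2]-W[1]
        print(b.round(1).tolist(),W[:,:2].round(4).tolist(),'ctr',W.mean(0)[:2].round(4),'sides',np.linalg.norm(e).round(3),np.linalg.norm(f).round(3),'ang',np.degrees(np.arctan2(e[1],e[0])),np.degrees(np.arctan2(f[1],f[0])))
y=((im[...,0]-im[...,2])>60).astype(np.uint8)
n,lab,st,ce=cv2.connectedComponentsWithStats(y)
for i in range(1,n):
    if st[i][4]>20 and 320<ce[i][0]<390 and 210<ce[i][1]<255:
        yy,xx=np.where(lab==i); W=np.array([onz(T,(a,b),.0105)[:2] for a,b in zip(xx,yy)]); c=W.mean(0); d=np.linalg.svd(W-c)[2][0]; pr=(W-c)@d
        print('handle',ce[i],c.round(4),d.round(3),pr.min().round(3),pr.max().round(3),np.degrees(np.arctan2(d[1],d[0])))
```

```text
[[201.5, 194.8000030517578], [203.3000030517578, 161.1999969482422], [253.10000610351562, 164.0], [251.1999969482422, 197.60000610351562]] [[0.5722, 0.2512], [0.6813, 0.251], [0.6771, 0.0921], [0.5681, 0.095]] ctr [0.6247 0.1723] sides 0.109 0.159 ang -0.08729243260437405 -91.51940720323701
[[273.0, 194.3000030517578], [306.8999938964844, 192.1999969482422], [308.3999938964844, 215.39999389648438], [274.3999938964844, 217.5]] [[0.5805, 0.0271], [0.5905, -0.0799], [0.5171, -0.0845], [0.5073, 0.0212]] ctr [ 0.5488 -0.029 ] sides 0.107 0.074 ang -84.64712636868553 -176.3871428193121
handle [361.93283582 235.84328358] [ 0.4657 -0.271 ] [-0.289 -0.957] -0.041 0.038 -106.80515625688068
```

Box: centre about (0.625, 0.172), yaw about −1°. Front middle is about (0.570, 0.173). Driver: grip about (0.470, −0.265), blade at about 72.5° in world. Now I'll approach.

```bash
cat >> h.py <<'E'
def q(yaw,pitch=0):
    "tool down, tool x at yaw deg; pitch deg raises tool x (blade)"
    b=np.radians(yaw); z=np.array([0,0,-1.]); x=np.array([np.cos(b),np.sin(b),0]); p=np.radians(pitch)
    x2=x*np.cos(p)-z*np.sin(p); z2=z*np.cos(p)+x*np.sin(p); return Ro.from_matrix(np.c_[x2,np.cross(z2,x2),z2]).as_quat()
E
python3 -c "
from h import *
print(rel([.470,-.264,.11],q(72.5)),rel([.36,-.42,.12],q(72.5)))"
```

```text
[ 1.72  -1.05   0.563  0.     0.    -0.572] [ 0.927 -0.519  0.513  0.     0.    -0.572]
```

Emit:
play_rows([
  [0.3,-0.17,0.17,0,0,-0.11,100],
  [0.6,-0.34,0.34,0,0,-0.23,100],
  [0.93,-0.52,0.51,0,0,-0.34,100],
  [0.93,-0.52,0.51,0,0,-0.46,100],
  [0.93,-0.52,0.51,0,0,-0.572,100],
])

```text
time: 2.78
ee_pos: [0.3629, -0.4154, 0.1191]
eef_rot: [0.803, 0.596, 0.001, -0.001]
ft_force: [-1.1, -0.8, -0.2]
width: 0.0872
```

```bash
python3 -c "
from h import *
print(r.read_state()['ee_pos'],rel([.470,-.264,.09],q(72.5)))"
```

```text
[ 0.36294718 -0.41542685  0.11912098] [ 0.879  0.294  0.147 -0.001 -0.002  0.008]
```

Emit:
play_rows([
  [0.29,0.1,0.05,0,0,0,100],
  [0.58,0.2,0.1,0,0,0,100],
  [0.88,0.295,0.147,0,0,0,100],
  [0.88,0.295,0.147,0,0,0,100],
])

```text
time: 3.28
ee_pos: [0.4724, -0.2642, 0.0908]
eef_rot: [0.804, 0.595, 0.001, -0.001]
ft_force: [0.6, -1.0, 0.9]
width: 0.087
```

Run:
```python
from h import *
T=eyes.camera('top');S=eyes.camera('side')
for c in(T,S):
    for l in('driver_grip','driver_tip'):print(l,[(np.round(d['xy'],1),round(d['p'],2),onz(c,d['xy'],.0105).round(3)) for d in eyes.landmark_of(c,l)])
print(rel([.47,-.264,.003],q(72.5)), r.read_state()['ee_pos'])
A=cv2.resize(T['image'][190:270,300:400],(600,480),interpolation=2)
B=cv2.resize(S['image'][120:220,220:330],(220,200),interpolation=2)
cv=np.zeros((480,800,3),np.uint8);cv[:,:600]=A;cv[:200,580:]=B
cv2.imwrite('pics/d.png',cv[...,::-1])
```

```text
driver_grip [(array([358.7, 233.3]), 0.69, array([ 0.474, -0.261,  0.01 ]))]
driver_tip [(array([330.3, 220.8]), 0.55, array([ 0.512, -0.168,  0.01 ])), (array([231.2, 184.2]), 0.44, array([0.626, 0.163, 0.01 ]))]
driver_grip [(array([284.7, 167.9]), 0.53, array([ 0.478, -0.258,  0.01 ]))]
driver_tip [(array([281.3, 182.3]), 0.6, array([ 0.497, -0.146,  0.01 ])), (array([329.1, 292.6]), 0.18, array([0.415, 0.381, 0.01 ]))]
[ 0.035 -0.006  0.442  0.     0.    -0.002] [ 0.46898109 -0.27104777  0.09133033]
```

View pics/d.png

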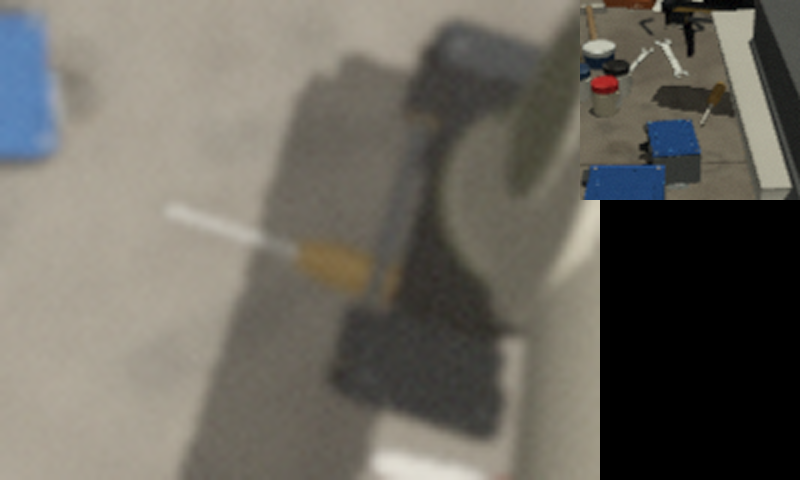

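The picture shows the jaws straddling the handle squarely, with the handle's blade end at px (350,232) and its tip at (328,225). Descending and gripping.

Emit:
play_rows([
  [0.035,0,0.2,0,0,0,100],
  [0.035,0,0.4,0,0,0,100],
  [0.035,0,0.435,0,0,0,100],
  [0.035,0,0.435,0,0,0,100],
  [0.035,0,0.435,0,0,0,0],
], squeeze=60)

```text
time: 4.2
ee_pos: [0.4728, -0.2637, 0.0058]
eef_rot: [0.807, 0.591, 0.0, 0.001]
ft_force: [0.2, -0.3, 0.2]
width: 0.0825
```

Emit:
play_rows([
  [0,0,0,0,0,0,0],
  [0,0,0,0,0,0,0],
  [0,0,0,0,0,0,0],
  [0,0,0,0,0,0,0],
])

```text
time: 4.7
ee_pos: [0.4718, -0.2629, 0.0042]
eef_rot: [0.806, 0.591, -0.0, 0.0]
ft_force: [-0.3, 1.2, 0.4]
width: 0.0451
```

Emit:
play_rows([
  [0,0,0,0,0,0,0],
  [0,0,0,0,0,0,0],
  [0,0,0,0,0,0,0],
  [0,0,0,0,0,0,0],
  [0,0,-0.1,0,0,0,0],
])

```text
time: 5.32
ee_pos: [0.4707, -0.2623, 0.0231]
eef_rot: [0.806, 0.591, -0.001, -0.001]
ft_force: [-0.0, -0.3, -0.1]
width: 0.0221
```

Emit:
play_rows([
  [0,0,-0.2,0,0,0,0],
  [0,0,-0.45,0,0,0,0],
  [0,0,-0.55,0,0,0,0],
  [0,0,-0.55,0,0,0,0],
])

```text
time: 5.82
ee_pos: [0.4726, -0.2633, 0.1356]
eef_rot: [0.806, 0.591, 0.0, 0.001]
ft_force: [-0.7, -0.3, -1.6]
width: 0.0219
```

Run:
```python
from h import *
s=r.read_state();print(s['ee_pos'],s['width'],s['ft_force'],s['time'],s['joint_positions'].round(2))
# waypoint: grip 0.135 in front of the notch
for x in([.43,-.13,.13],[.43,-.03,.13],[.43,.0,.13]):print(x,rel(x,q(-1)))
```

```text
[ 0.47263381 -0.2633317   0.13558582] 0.021938322204634816 [-0.72505463 -0.31875307 -1.55058347] 5.825 [ 0.79  0.24 -0.42  1.78  0.11  1.14  0.03]
[0.43, -0.13, 0.13] [ 0.572 -0.404  0.026  0.002 -0.001  0.817]
[0.43, -0.03, 0.13] [ 1.049e+00 -5.540e-01  2.500e-02  2.000e-03 -1.000e-03  8.170e-01]
[0.43, 0.0, 0.13] [ 1.192e+00 -5.990e-01  2.500e-02  2.000e-03 -1.000e-03  8.170e-01]
```

Emit:
play_rows([
  [0.2,-0.08,0,0,0,0.117,0],
  [0.4,-0.2,0,0,0,0.234,0],
  [0.6,-0.33,0,0,0,0.351,0],
  [0.8,-0.45,0.02,0,0,0.468,0],
  [1,-0.55,0.025,0,0,0.585,0],
])

```text
time: 6.45
ee_pos: [0.4255, -0.0377, 0.1276]
eef_rot: [0.986, 0.169, -0.001, -0.0]
ft_force: [0.8, 0.4, -0.7]
width: 0.0219
```

Emit:
play_rows([
  [0,0,0,0,0,0.116,0],
  [0,0,0,0,0,0.232,0],
  [0,0,0,0,0,0.232,0],
])

```text
time: 6.82
ee_pos: [0.4263, -0.039, 0.128]
eef_rot: [1.0, -0.008, -0.001, -0.0]
ft_force: [-0.5, 0.4, -0.5]
width: 0.0221
```

Run:
```python
from h import *
T=eyes.camera('top')
s=r.read_state();print(s['ee_pos'],s['eef_rot'],s['width'],s['time'],s['joint_positions'].round(2))
for x in([.425,.172,.14],[.425,.172,.0675]):print(x,rel(x,q(-1)))
```

```text
[ 0.42644903 -0.03906731  0.12818405] [ 9.99975087e-01 -7.01915685e-03 -7.29562482e-04 -1.56764210e-04] 0.022453445061680403 6.875 [ 0.54  0.01 -0.55  2.04  0.    1.09 -1.6 ]
[0.425, 0.172, 0.14] [-2.200e-02 -1.055e+00 -5.900e-02 -0.000e+00  1.000e-03  2.000e-03]
[0.425, 0.172, 0.0675] [-2.200e-02 -1.055e+00  3.040e-01 -0.000e+00  1.000e-03  2.000e-03]
```

Emit:
play_rows([
  [-0.02,-0.3,0,0,0,0,0],
  [-0.02,-0.6,0,0,0,0,0],
  [-0.02,-0.9,0.1,0,0,0,0],
  [-0.02,-1,0.25,0,0,0,0],
  [-0.02,-1,0.25,0,0,0,0],
])

```text
time: 7.5
ee_pos: [0.4247, 0.162, 0.0771]
eef_rot: [1.0, -0.006, -0.002, -0.0]
ft_force: [0.1, -1.0, -0.6]
width: 0.0219
```

Run:
```python
from h import *
T=eyes.camera('top');S=eyes.camera('side')
s=r.read_state();print(s['ee_pos'],s['eef_rot'].round(3),s['width'],s['time'])
for l in('driver_grip','driver_tip','notch','cover_edge'):
    a=eyes.landmark_of(T,l);b=eyes.landmark_of(S,l)
    for x in a:
        for y in b:
            X=tri([T,S],[x['xy'],y['xy']]);e=np.linalg.norm(proj(T,X)-x['xy'])+np.linalg.norm(proj(S,X)-y['xy'])
            if e<8:print(l,np.round(x['xy'],1),np.round(y['xy'],1),X.round(4),round(e,1))
tipnom=s['ee_pos']+Ro.from_quat(s['eef_rot']).apply([.105,0,-.0065]);print('tip nominal',tipnom,proj(T,tipnom),proj(S,tipnom))
A=cv2.resize(T['image'][160:240,190:270],(480,480),interpolation=2)
B=cv2.resize(S['image'][190:270,220:300],(480,480),interpolation=2)
cv2.imwrite('pics/e.png',cv2.resize(np.hstack([A,B]),(800,400))[...,::-1])
```

```text
[0.42660795 0.16017451 0.07912813] [ 1.    -0.008 -0.001  0.   ] 0.02211745902843462 7.6
notch [226.3 195.4] [261.3 222.3] [0.5742 0.1746 0.0687] 1.4
notch [292.3 217.5] [275.8 191.4] [ 0.5187 -0.04    0.0363] 1.9
cover_edge [290.2 214. ] [263.8 218.6] [ 0.5527 -0.0452 -0.0788] 5.2
cover_edge [290.2 214. ] [277.  187.7] [ 0.5216 -0.0302  0.0578] 1.6
cover_edge [222.4 197.7] [263.8 218.6] [0.5649 0.1851 0.0879] 0.2
cover_edge [222.4 197.7] [277.  187.7] [0.5392 0.1792 0.1837] 6.1
tip nominal [0.53160085 0.15846815 0.08551791] [230.53910367 208.4916161 ] [275.73794542 213.57266295]
```

View pics/e.png

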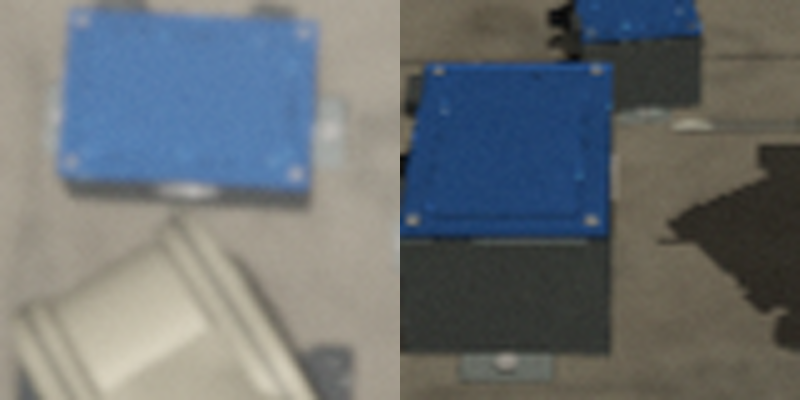

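The top view shows the notch's sill sheen at px (227,198), with the driver hidden by the forearm. In the side view the blade's bright end is at about px (274,215), near the predicted tip, and the box is to its left. I'll align in y, move closer and check the height.

Emit:
play_rows([
  [0.05,-0.065,0.0,0,0,0,0],
  [0.1,-0.065,0.03,0,0,0,0],
  [0.1,-0.065,0.03,0,0,0,0],
])

```text
time: 8.38
ee_pos: [0.447, 0.173, 0.0724]
eef_rot: [1.0, -0.009, -0.001, 0.0]
ft_force: [-0.1, 0.7, -0.6]
width: 0.0224
```

Run:
```python
from h import *
S=eyes.camera('side');p=[r.read_state()['ee_pos']]
for i in range(3): eyes.camera('side');p.append(r.read_state()['ee_pos'])
s=r.read_state();e=np.mean(p,0);print(np.round(p,4).tolist(),e,s['eef_rot'].round(3),s['ft_force'])
f=lambda d:proj(S,e+Ro.from_quat(s['eef_rot']).apply([d,0,-.0065])).round(1).tolist()
print('tip,base',f(.108),f(.06),f(.032))
Rb=Ro.from_euler('z',-1,degrees=True);C=np.array([.625,.172,0])
for n,b in(('corner front +y top',[-.055,.08,.086]),('cover bottom',[-.055,.08,.08]),('bench corner',[-.055,.08,0]),('back',[.055,.08,.086]),('front-y',[-.055,-.08,.086])):print(n,proj(S,C+Rb.apply(b)).round(1))
x0,y0,w,h,k=215,190,100,62,8
A=cv2.resize(S['image'][y0:y0+h,x0:x0+w],(w*k,h*k),interpolation=2)
cv2.imwrite('pics/f.png',A[...,::-1])
```

```text
[[0.4466, 0.1731, 0.0726], [0.4465, 0.1732, 0.0728], [0.4466, 0.1733, 0.073], [0.4466, 0.1733, 0.0731]] [0.44658141 0.17321792 0.07285664] [ 1.    -0.009 -0.     0.   ] [-0.136551    0.02915449 -0.33882717]
tip,base [267.6, 218.2] [285.0, 218.1] [295.2, 218.1]
corner front +y top [261.8 234.7]
cover bottom [261.8 236.5]
bench corner [262.1 260.1]
back [218.9 234.8]
front-y [262.1 200.9]
```

View pics/f.png

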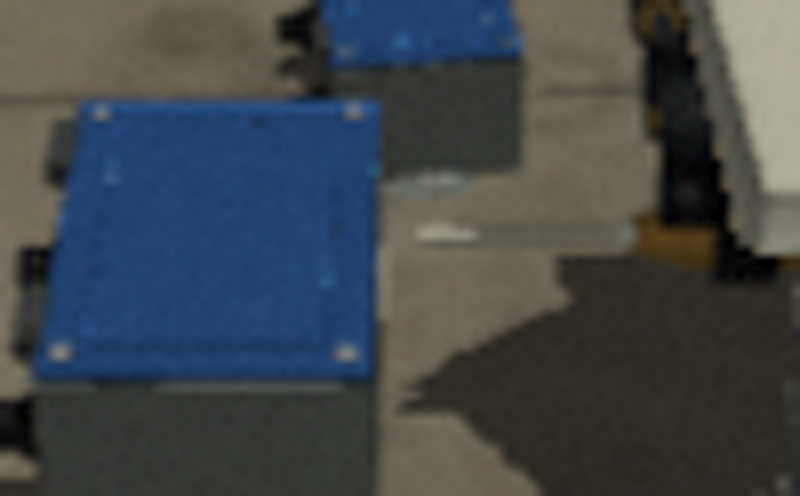

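The blade is at row ~219 and level, with its end at col ~267. The box's front face is at col ~262 and the cover's edge matches the prediction. The blade sits about 5 mm high, so I'll lower it and insert.

Emit:
play_rows([
  [0,0,0.025,0,0,0,0],
  [0.03,0.002,0.025,0,0,0,0],
  [0.07,0.004,0.025,0,0,0,0],
  [0.12,0.004,0.025,0,0,0,0],
  [0.12,0.004,0.025,0,0,0,0],
])

```text
time: 9.2
ee_pos: [0.4718, 0.1724, 0.0681]
eef_rot: [1.0, -0.009, 0.0, -0.0]
ft_force: [-0.6, 0.4, -1.2]
width: 0.0221
```

Emit:
play_rows([
  [0.05,0,0,0,0,0,0],
  [0.1,0,0,0,0,0,0],
  [0.13,0,0,0,0,0,0],
  [0.13,0,0,0,0,0,0],
])

```text
time: 9.7
ee_pos: [0.4972, 0.172, 0.068]
eef_rot: [1.0, -0.009, -0.0, -0.0]
ft_force: [-0.1, 0.7, -0.3]
width: 0.0223
```

Run:
```python
from h import *
S=eyes.camera('side');s=r.read_state();print(s['ee_pos'],s['ft_force'],s['eef_rot'].round(3),s['width'])
x0,y0,w,h,k=215,190,100,62,8
cv2.imwrite('pics/g.png',cv2.resize(S['image'][y0:y0+h,x0:x0+w],(w*k,h*k),interpolation=2)[...,::-1])
```

```text
[0.49683428 0.17197445 0.06800038] [-0.00950736  0.19501327 -1.6107077 ] [ 1.    -0.009 -0.    -0.   ] 0.022058158579004325
```

View pics/g.png

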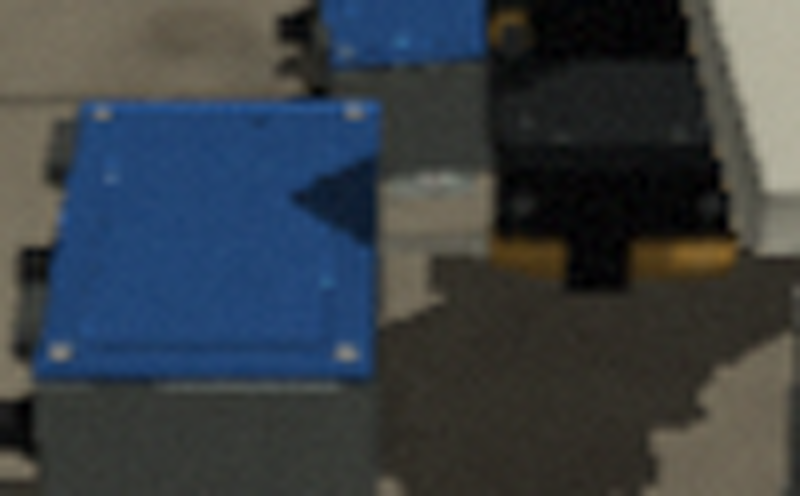

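The blade is about 33 mm under the still-shut cover, with no contact force. I'll withdraw it slightly to shorten the moment arm, then lift with some pitch.

Emit:
play_rows([
  [-0.05,0,0,0,0,0,0],
  [-0.05,0,-0.02,0,0.04,0,0],
  [-0.05,0,-0.05,0,0.08,0,0],
  [-0.05,0,-0.08,0,0.1,0,0],
  [-0.05,0,-0.08,0,0.1,0,0],
])

```text
time: 10.38
ee_pos: [0.486, 0.1719, 0.0843]
eef_rot: [0.997, -0.009, 0.078, 0.001]
ft_force: [-2.4, -0.0, -2.2]
width: 0.0221
```

```bash
cat >> h.py <<'E'
def view(n):
    S=eyes.camera('side');s=r.read_state();R=Ro.from_quat(s['eef_rot']);print(s['ee_pos'].round(4),s['ft_force'].round(2),s['eef_rot'].round(3),s['width'],s['time'],'pitch',np.degrees(np.arcsin(R.as_matrix()[2,0])).round(1))
    print('tip pred',proj(S,s['ee_pos']+R.apply([.108,0,-.0065])).round(1), s['ee_pos']+R.apply([.108,0,-.0065]))
    x0,y0,w,h,k=205,150,120,100,6
    cv2.imwrite('pics/'+n,cv2.resize(S['image'][y0:y0+h,x0:x0+w],(w*k,h*k),interpolation=2)[...,::-1])
    return S
E
python3 -c "
from h import *
view('h1.png')"
```

```text
[0.4861 0.1718 0.084 ] [-1.79  0.26 -2.71] [ 0.997 -0.009  0.078  0.001] 0.021890496248253684 10.425 pitch 8.9
tip pred [253.9 209.7] [0.59180748 0.16996718 0.10722088]
```

View pics/h1.png

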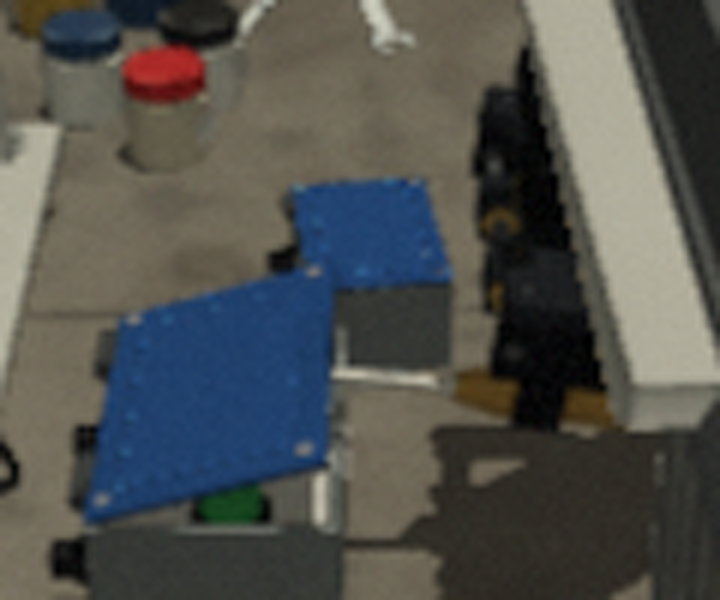

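The cover is clearly ajar, about 0.28 rad and resting on the blade, with the green button visible at crop (232,503). No handle slip. Next, swing it along an arc with the tip.

```bash
python3 -c "
from h import *
s=r.read_state();R=Ro.from_quat(s['eef_rot']);t=s['ee_pos']+R.apply([.108,0,-.0065]);H=np.array([.679,t[1],.083]);v=t-H;rr=np.hypot(v[0],v[2]);print(rr)
for f in(.4,.6,.8,1.,1.2,1.4,1.6,1.75,1.9):
  X=H+[-rr*np.cos(f),0,rr*np.sin(f)];print(f,(R.inv().apply(X-t)/.2).round(3))"
```

```text
0.09049412955307541
0.4 [ 0.028 -0.    -0.051]
0.6 [ 0.083 -0.001 -0.123]
0.8 [ 0.151 -0.002 -0.182]
1.0 [ 0.229 -0.003 -0.227]
1.2 [ 0.315 -0.005 -0.255]
1.4 [ 0.405 -0.006 -0.265]
1.6 [ 0.495 -0.008 -0.257]
1.75 [ 0.561 -0.009 -0.24 ]
1.9 [ 0.623 -0.01  -0.213]
```

Emit:
play_rows([
  [0.028,0,-0.051,0,0,0,0],
  [0.083,0,-0.123,0,0,0,0],
  [0.151,-0.002,-0.182,0,0,0,0],
  [0.229,-0.003,-0.227,0,0,0,0],
  [0.229,-0.003,-0.227,0,0,0,0],
])

```text
time: 11.05
ee_pos: [0.5273, 0.1722, 0.138]
eef_rot: [0.997, -0.01, 0.08, -0.0]
ft_force: [-0.8, 0.1, -0.3]
width: 0.0221
```

```bash
python3 -c "
from h import *
view('i.png')"
```

```text
[0.5263 0.1723 0.1372] [-0.94 -0.1  -0.71] [ 0.997 -0.009  0.079  0.   ] 0.021819777887680775 11.1 pitch 9.1
tip pred [238.3 193.3] [0.63185078 0.17031876 0.16068694]
```

View pics/i.png

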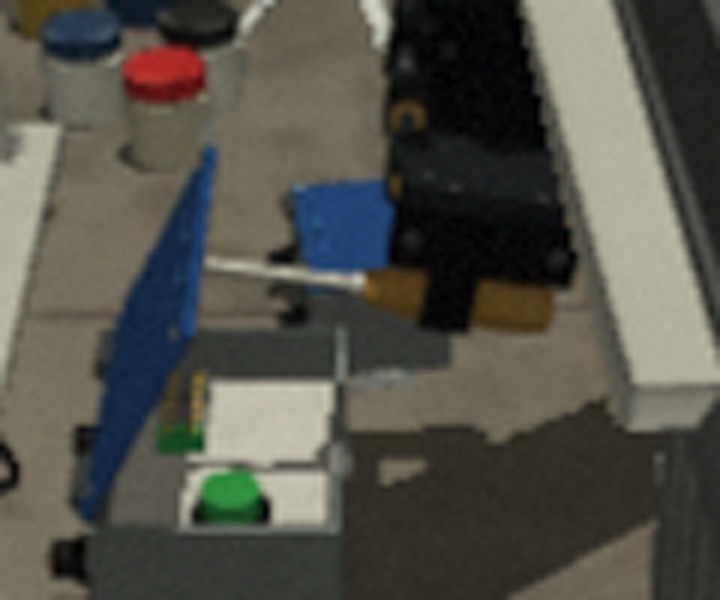

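The cover is at about 1.1 rad with the tip still bearing on it. Continue past upright.

Emit:
play_rows([
  [0.086,0,-0.028,0,0,0,0],
  [0.176,-0.003,-0.038,0,0,0,0],
  [0.266,-0.005,-0.03,0,0,0,0],
  [0.36,-0.006,-0.01,0,0,0,0],
  [0.4,-0.006,0.01,0,0,0,0],
])

```text
time: 11.72
ee_pos: [0.6045, 0.1719, 0.1463]
eef_rot: [0.997, -0.009, 0.078, 0.001]
ft_force: [-14.0, -0.5, -0.7]
width: 0.022
```

Emit:
play_rows([
  [0,0,0,0,0,0,0],
  [0,0,0,0,0,0,0],
])

```text
time: 11.98
ee_pos: [0.6038, 0.172, 0.1467]
eef_rot: [0.997, -0.009, 0.078, 0.001]
ft_force: [-2.2, -0.2, 0.4]
width: 0.0221
```

```bash
python3 -c "
from h import *
view('j.png')"
```

```text
[0.6038 0.172  0.1468] [-1.63  0.27 -0.76] [ 0.997 -0.009  0.078  0.001] 0.02161118907846093 12.025 pitch 9.0
tip pred [208.7 190.6] [0.70945986 0.17013316 0.17015086]
```

View pics/j.png

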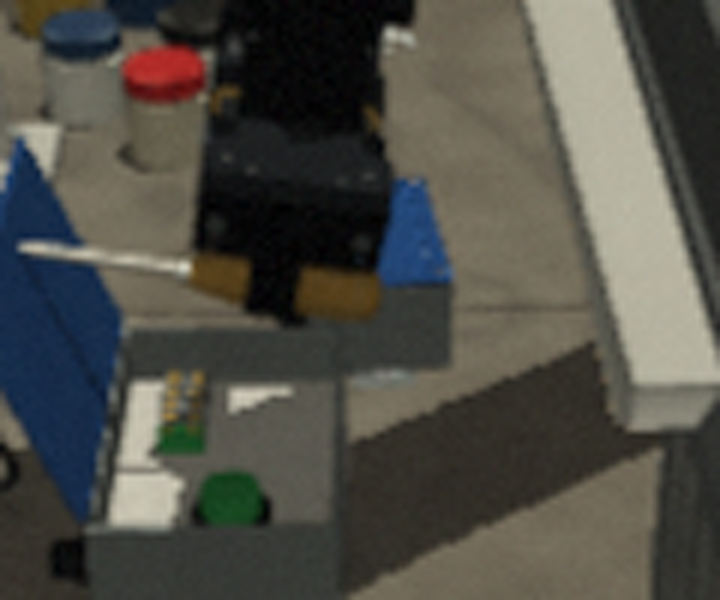

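The cover leans fully back, with a force spike at its stop. Now I'll back off and return the screwdriver to its original spot.

```bash
python3 -c "
from h import *
print(rel([.44,.17,.16],q(-1)))"
```

```text
[-0.798  0.024 -0.193  0.    -0.1   -0.   ]
```

Emit:
play_rows([
  [-0.2,0,0,0,0,0,0],
  [-0.45,0,-0.1,0,0,0,0],
  [-0.75,0.02,-0.19,0,-0.05,0,0],
  [-0.8,0.02,-0.19,0,-0.1,0,0],
  [-0.8,0.02,-0.19,0,-0.1,0,0],
])

```text
time: 12.65
ee_pos: [0.4411, 0.1705, 0.1597]
eef_rot: [1.0, -0.009, 0.001, 0.0]
ft_force: [-0.1, -0.4, -2.1]
width: 0.0221
```

Emit:
play_rows([
  [0,0.2,0,0,0,0,0],
  [0,0.5,0,0,0,-0.1,0],
  [0,0.8,0,0,0,-0.2,0],
  [0,1,0,0,0,-0.3,0],
  [0,1,0,0,0,-0.4,0],
])

```text
time: 13.28
ee_pos: [0.437, -0.0329, 0.159]
eef_rot: [0.954, 0.301, 0.001, 0.001]
ft_force: [-0.3, 0.9, 0.1]
width: 0.0219
```

```bash
python3 -c "
from h import *
eyes.camera('side');eyes.camera('side');print(r.read_state()['ee_pos'],rel([.472,-.263,.06],q(72.5)),rel([.472,-.263,.005],q(72.5)))"
```

```text
[ 0.43712374 -0.03040965  0.15905626] [-5.240e-01  1.052e+00  4.960e-01  1.000e-03 -0.000e+00 -4.170e-01] [-5.250e-01  1.052e+00  7.710e-01  1.000e-03 -0.000e+00 -4.170e-01]
```

Emit:
play_rows([
  [-0.13,0.25,0,0,0,-0.1,0],
  [-0.26,0.5,0,0,0,-0.2,0],
  [-0.4,0.75,0.1,0,0,-0.3,0],
  [-0.525,1,0.3,0,0,-0.417,0],
  [-0.525,1,0.5,0,0,-0.417,0],
])

```text
time: 14.0
ee_pos: [0.4662, -0.2569, 0.0583]
eef_rot: [0.808, 0.589, 0.0, 0.002]
ft_force: [0.2, 0.5, -1.0]
width: 0.022
```

Emit:
play_rows([
  [0,0,0.1,0,0,0,0],
  [0,0,0.2,0,0,0,0],
  [0,0,0.25,0,0,0,0],
  [0,0,0.268,0,0,0,0],
  [0,0,0.268,0,0,0,0],
])

```text
time: 14.62
ee_pos: [0.4658, -0.2532, 0.006]
eef_rot: [0.807, 0.591, 0.0, 0.0]
ft_force: [-0.5, -0.4, -1.1]
width: 0.0223
```

```bash
python3 -c "
from h import *
eyes.camera('side');s=r.read_state();print(s['ee_pos'],s['ft_force'])"
```

```text
[ 0.46584345 -0.25338618  0.0062457 ] [-0.11356005  0.34284602 -0.49284544]
```

Emit:
play_rows([
  [0,0,0.009,0,0,0,0],
  [0,0,0.009,0,0,0,10],
  [0,0,0.009,0,0,0,30],
  [0,0,0.009,0,0,0,60],
  [0,0,0.009,0,0,0,90],
])

```text
time: 15.3
ee_pos: [0.4653, -0.2533, 0.0038]
eef_rot: [0.806, 0.591, -0.0, 0.0]
ft_force: [-0.6, -0.3, 0.1]
width: 0.039
```

Emit:
play_rows([
  [0,0,0,0,0,0,90],
  [0,0,-0.1,0,0,0,90],
  [0,0,-0.35,0,0,0,60],
  [0,0,-0.65,0,0,0,0],
  [0,0,-0.75,0,0,0,0],
])

```text
time: 15.92
ee_pos: [0.4668, -0.2539, 0.1577]
eef_rot: [0.806, 0.591, 0.001, 0.003]
ft_force: [0.0, -0.3, -0.6]
width: 0.0437
```

Run:
```python
from h import *
T=eyes.camera('top');S=eyes.camera('side')
for c in(T,S):
  for l in('driver_grip','driver_tip'):print(l,[(np.round(d['xy'],1),round(d['p'],2),onz(c,d['xy'],.0105).round(3)) for d in eyes.landmark_of(c,l)])
a=eyes.landmark_of(T,'reset_top');b=eyes.landmark_of(S,'reset_top')
print(a,b,[tri([T,S],[x['xy'],y['xy']]).round(4) for x in a for y in b])
Rb=Ro.from_euler('z',-1,degrees=True);B=np.array([.625,.172,0])+Rb.apply([-.005,.035,.07]);print('button pred',B,proj(T,B),proj(S,B))
g=S['image'].astype(int);m=(g[...,1]-np.maximum(g[...,0],g[...,2])>30);yy,xx=np.where(m[225:245,225:260]);print('green side',xx.mean()+225,yy.mean()+225,xx.min()+225,xx.max()+225,yy.min()+225,yy.max()+225)
g=T['image'].astype(int);m=(g[...,1]-np.maximum(g[...,0],g[...,2])>30);yy,xx=np.where(m[155:205,195:260]);print('green top',len(xx),xx.mean()+195,yy.mean()+155)
s=r.read_state();print(s['ee_pos'],s['time'],s['width'],rel([.45,.0,.18],q(0)))
A=cv2.resize(T['image'][140:260,190:390],(800,480),interpolation=2);cv2.imwrite('pics/k.png',A[...,::-1])
```

```text
driver_grip [(array([357.5, 234.1]), 0.6, array([ 0.471, -0.257,  0.01 ]))]
driver_tip [(array([326.9, 221.9]), 0.47, array([ 0.508, -0.156,  0.01 ]))]
driver_grip [(array([286.2, 169.4]), 0.57, array([ 0.473, -0.245,  0.01 ]))]
driver_tip [(array([286.5, 177.4]), 0.58, array([ 0.476, -0.182,  0.01 ])), (array([280.6, 182.1]), 0.42, array([ 0.5  , -0.148,  0.01 ]))]
[{'xy': [213.7, 184.6], 'p': 0.46}] [{'xy': [252.4, 328.5], 'p': 0.43}, {'xy': [247.1, 228.6], 'p': 0.4}] [array([ 0.6471,  0.254 , -0.2613]), array([0.609 , 0.2152, 0.0772])]
button pred [0.6206116  0.20708193 0.07      ] [216.63038428 181.32868285] [243.36556747 229.08229929]
green side 243.0 232.2972972972973 238 248 228 236
green top 62 216.9516129032258 181.6290322580645
[ 0.46464256 -0.25295163  0.15241936] 16.325 0.01199613558740358 [ 1.184e+00 -4.500e-01 -1.360e-01 -1.000e-03  1.000e-03  8.060e-01]
```

View pics/k.png

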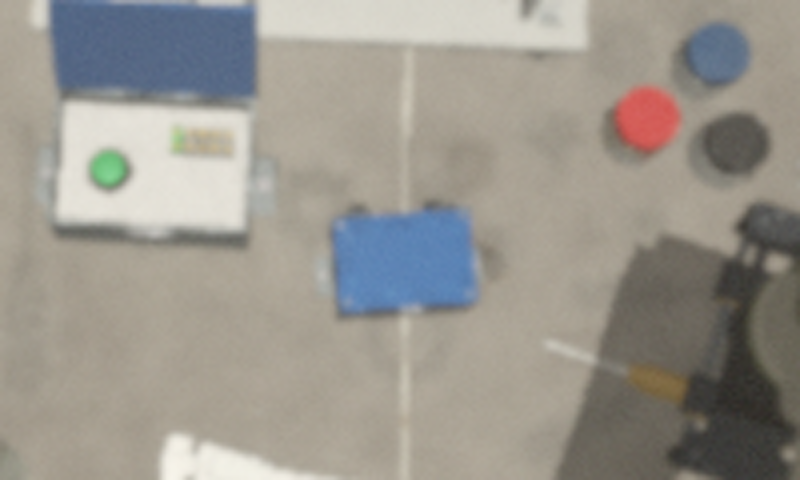

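The driver is lying released at its old place (blade end px ~(327,226)), and the cover stands open. The button at px (217,181.6) matches the prediction of (0.620, 0.206). Now to press it with closed fingers.

Emit:
play_rows([
  [0.2,-0.08,-0.1,0,0,0.117,0],
  [0.4,-0.16,-0.14,0,0,0.234,0],
  [0.6,-0.25,-0.14,0,0,0.351,0],
  [0.8,-0.35,-0.14,0,0,0.468,0],
  [1,-0.45,-0.14,0,0,0.585,0],
])

```text
time: 16.95
ee_pos: [0.4389, -0.0341, 0.1811]
eef_rot: [0.986, 0.169, -0.0, -0.0]
ft_force: [0.5, 0.7, 0.7]
width: 0.0005
```

Emit:
play_rows([
  [0.15,-0.2,0,0,0,0.11,0],
  [0.3,-0.4,0,0,0,0.22,0],
  [0.3,-0.6,0,0,0,0.22,0],
  [0.3,-0.6,0,0,0,0.22,0],
])

```text
time: 17.45
ee_pos: [0.4541, 0.1013, 0.1813]
eef_rot: [1.0, 0.003, -0.001, -0.0]
ft_force: [-0.3, -0.6, -0.7]
width: 0.0006
```

```bash
python3 -c "
from h import *
eyes.camera('side');s=r.read_state();print(s['ee_pos'],rel([.620,.206,.16],q(-1)),rel([.620,.206,.09],q(-1)),s['width'])"
```

```text
[0.45469393 0.09894051 0.18119916] [ 0.829 -0.532  0.105  0.     0.001  0.014] [ 0.829 -0.532  0.455  0.     0.001  0.014] 0.00048458323949685645
```

Emit:
play_rows([
  [0.25,-0.2,0.05,0,0,0.014,0],
  [0.5,-0.4,0.1,0,0,0.014,0],
  [0.75,-0.53,0.15,0,0,0.014,0],
  [0.83,-0.53,0.25,0,0,0.014,0],
  [0.83,-0.53,0.45,0,0,0.014,0],
])

```text
time: 18.12
ee_pos: [0.6234, 0.2027, 0.0906]
eef_rot: [1.0, -0.011, 0.001, -0.0]
ft_force: [-0.8, -0.2, -0.8]
width: 0.0006
```

Emit:
play_rows([
  [0,0,0.05,0,0,0,0],
  [0,0,0.1,0,0,0,0],
  [0,0,0.12,0,0,0,0],
  [0,0,0.137,0,0,0,0],
  [0,0,0.137,0,0,0,0],
])

```text
time: 18.75
ee_pos: [0.6217, 0.2036, 0.065]
eef_rot: [1.0, -0.011, 0.001, 0.0]
ft_force: [-1.0, -0.9, 0.2]
width: 0.0006
```

Emit:
play_rows([
  [0,0,0.01,0,0,0,0],
  [0,0,0.02,0,0,0,0],
  [0,0,0.02,0,0,0,0],
])

```text
time: 19.12
ee_pos: [0.6219, 0.2038, 0.0626]
eef_rot: [1.0, -0.011, 0.001, 0.0]
ft_force: [-6.5, -6.1, 17.4]
width: 0.0007
```

It's bottomed out at z≈0.0626 with 17 N. Retract.

Emit:
play_rows([
  [0,0,0,0,0,0,0],
  [0,0,-0.2,0,0,0,0],
  [0,0,-0.5,0,0,0,0],
  [-0.2,0,-0.6,0,0,0,0],
  [-0.5,0,-0.6,0,0,0,0],
])

```text
time: 19.75
ee_pos: [0.5216, 0.2072, 0.1822]
eef_rot: [1.0, -0.011, 0.002, -0.001]
ft_force: [-0.7, 1.7, 1.1]
width: 0.0007
```

Emit:
play_rows([
  [-0.3,0.3,0,0,0,0,0],
  [-0.5,0.6,0,0,0,0,0],
  [-0.5,0.8,0,0,0,0,0],
  [-0.5,0.8,0,0,0,0,0],
])

```text
time: 20.25
ee_pos: [0.4169, 0.0444, 0.1804]
eef_rot: [1.0, -0.014, 0.0, 0.001]
ft_force: [1.2, 0.8, -0.6]
width: 0.0004
```

Run:
```python
from h import *
T=eyes.camera('top');S=eyes.camera('side');s=r.read_state();print(s['ee_pos'],s['ft_force'],s['time'])
g=S['image'].astype(int);m=(g[...,1]-np.maximum(g[...,0],g[...,2])>30);yy,xx=np.where(m[225:245,225:260]);print('green side',xx.mean()+225,yy.mean()+225,xx.min()+225,xx.max()+225,yy.min()+225,yy.max()+225)
for l in('driver_grip','driver_tip'):print(l,[(np.round(d['xy'],1),round(d['p'],2),onz(T,d['xy'],.0105).round(3)) for d in eyes.landmark_of(T,l)])
A=cv2.resize(T['image'][140:260,190:390],(500,300),interpolation=2);B=cv2.resize(S['image'][150:250,205:305],(300,300),interpolation=2);cv2.imwrite('pics/l.png',np.hstack([A,B])[...,::-1])
```

```text
[0.41801315 0.04781747 0.18065958] [-0.75459093  1.01332954  0.12695127] 20.35
green side 243.01785714285714 233.375 238 248 230 236
driver_grip [(array([355.8, 234.8]), 0.79, array([ 0.468, -0.251,  0.01 ]))]
driver_tip [(array([325.8, 222.9]), 0.51, array([ 0.505, -0.153,  0.01 ])), (array([223. , 138.9]), 0.29, array([0.784, 0.197, 0.01 ]))]
```

View pics/l.png

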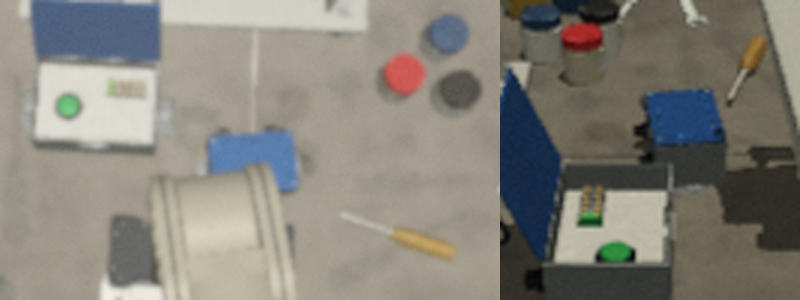

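The cover stands leaning back, the driver lies flat on the bench, and the jars haven't moved. The button's top edge has dropped 2 px, which is about 6.5 mm. Handing in.

```bash
python3 -c "
from h import *
print(job.close_job())"
```

```text
the job is handed in; nothing more can be done
None
```

I did the whole job and handed it in at about 20 s of the 58 s allowed; the interface reports no verdict.

- **Cover:** I put the screwdriver blade about 30 mm into the notch of the 160 mm wide box and lifted the cover ajar with it, to about 0.28 rad. I then swung the cover back with the blade tip until a 14 N spike suggested it had reached its stop. The fingers were never meant to touch the cover and did not appear to.
- **Screwdriver:** I laid it back near where it had been and released it. In the last top and side pictures it lies on the bench.
- **Button:** I pressed it with the closed fingers until it bottomed out at z ≈ 0.063 m with about 17 N. In the side view its top edge had dropped about 2 px, roughly 6.5 mm of the 7 mm travel.
- **Surroundings:** In the last picture the cover still leans back and the three jars stand where they were. The tape roll and star knob were not in that crop, but the arm never went near them. The arm ended clear of everything, with only about 1 N of sensor noise.

No check failed. The screwdriver landmarks from the networks scattered by up to about 1 cm between views, and in one view the tip was off by several centimetres. The cover angle was judged from pictures and the force spike, and the button travel from pictures and the finger height, so neither joint was read directly.

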